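Knock a screw cap out of its nest

TASK

One of the two metal cap fixtures holds a red screw cap that lies mouth up, open like a cup, too deep in its nest to be gripped. Pull that fixture's black knob fully up, so that its knockout rod pushes the cap up out of the nest, then take the cap and set it down mouth up in the shallow steel tray. Leave the closed cap in the other fixture where it is.

Things in the scene. Friction and masses are not known exactly. Their poses are not given: they have to be found in the camera images.
- open_cap_center (a point): Centre (half-way up) of the red cap, open like a cup: 56 mm across, 30 high, 25 g, z up. It starts in a round pocket 60 mm across, 34 deep (floor 56 mm above the worktop) in a square 84 mm aluminium block on legs, its flat top at 90 mm; the rim is 4 mm below that. A 24 mm knockout rod stands under it. Knockout fully up, the cap stands on the rod, 24 mm of it above the block.
- nest_open_knob (a point): Black upright round knob, 22 mm across, 28 high (point half-way up, on its axis, 80 mm above the worktop at the start), that works the rod under the open cap. It stands 85 mm from the cap's axis, out from the middle of a block side, on a 10 mm post joined rigidly to the rod under the block. Slides straight up 28 mm to a stop; takes about 6 N; friction holds it where left.
- tray: Shallow rectangular steel tray on the worktop, fixed, 130 mm (its x) by 140 mm (its y), 10 mm high, walls and floor 3 mm; origin at the centre of its underside, z up. Empty.
- closed_cap_center (a point): Centre of the other red cap, in an identical fixture with its own knob: closed, flat top up, 57 mm across, 32 mm high, 2 mm below the block top. To be left alone.
There are look-alikes about, which are no part of the job. What is shaped like the part that bears open_cap_center but brown or yellow is not meant.

How it is judged:
On the way:
1. the knob under the open cap is pulled up (by at least 22 mm) and the cap has risen on its rod, still over its nest (height (world z) of nest_open_knob above 0.102 m and height (world z) of open_cap_center between 0.09 and 0.115 m and horizontal distance between nest_open_knob and open_cap_center between 0.075 and 0.095 m), for 0.2 s.
At the end, for the whole second after the job is handed in: The open cap stands flat on the tray's floor, mouth up (within 10 degrees), its centre within 40 mm (tray x) and 45 mm (tray y) of the tray's middle, and the closed cap is within 12 mm of where it was. The knockout may stay up (x of open_cap_center in the frame of tray between -0.04 and 0.04 m and y of open_cap_center in the frame of tray between -0.045 and 0.045 m and z of open_cap_center in the frame of tray below 0.024 m and angle between open_cap_center's own z axis and vertical below 0.17 rad and distance of closed_cap_center from where it was at the start of the episode below 0.012 m); the robot touches nothing.
It fails at once if the closed cap is knocked out or disturbed (moved by more than 12 mm) (distance of closed_cap_center from where it was at the start of the episode above 0.012 m).
It also fails if it takes over 48 s, if anything falls off the work surface, if the arm or the gripper's body presses on something with over 40 N, if the wrist force passes 120 N, or if a joint passes its speed limit or range.

ROBOT

A 6-joint arm with a two-finger parallel gripper is mounted at the origin on a cart in front of the work surface, level with it; the furniture and walls round the work are solid. World frame = base frame: x ahead of the robot, y to its left, z up, the work surface at z = 0. Lengths are in m, angles in rad, forces in N, time in s.
With the tool pointing down it reaches from about 0.375 to 0.975 m from the base axis. Payload 3.8 kg.
Tool frame: the origin (TCP) lies at the very end of the fingers, on their centre line; the grasp point (between the pads) lies 19 mm behind it; z points along the fingers, y is the line along which they close (so a half turn about z gives the same grasp; the last joint's range is limited). The gripper opens to 85 mm and grips with 20 to 120 N. Pads are 22 mm wide; open, the fingers measure 114 mm over their backs; the gripper's body (76 mm by 85 mm) begins 54 mm behind the grasp point. The pads swing forward as they close: fully open they stand 13 mm farther back than shut.
Start: joints at [-1.24, 0.264, 1.604, -0, 1.274, -0.037], TCP at [0.243, -0.63, 0.231] pointing down, gripper open.
Joint ranges: [-2.63, 2.63], [-0.94, 2.18], [0.31, 2.57], [-1.31, 4.45], [0, 2.66], [-2.55, 2.55]. Speed limits (rad/s): [2.57, 2.57, 3.14, 3.14, 3.14, 3.14].

INTERFACE

Orientations are given as a rotation vector (axis times angle).
In Python, from workcell import read_state, read_camera, calibration, finish_job gives the robot as it stands.
- The arm moves only by the tool step_arm, never from a script. Its argument "commands" is a list of rows, each an object of numbers: "fingers": the gripper's target within -1 to 1 (shut at 1, half-way at 0, fully open at -1); "dx", "dy", "dz": the shift along the tool's x, y, z in m; "roll": the turn about the tool's z in degrees. In form: [{"fingers": .., "dx": .., "dy": .., "dz": .., "roll": ..}, ...]. A call has 1 to 8 rows; each row is the pose to reach, as a shift and turn from the pose commanded when the call began, along the tool's axes at that moment; what a row does not reach only later rows make up. A row lasts 1/8 s, in which the tool goes at most 62.5 mm and 10.7 degrees, less where a joint would pass 70% of its speed; a pose out of reach is approached as far as the arm can. A call with a gripper value outside its range is refused whole. The fingers move at their own pace and stop on an object; "squeeze" is the grip in N (left out, the last holds). Time passes only in rows, so rows that repeat a pose let the fingers close. It gives the time, the measured TCP pose, the force, the opening and the grip force at its end, in the units of the state.
- read_state(): the state, without advancing time (a new reading comes with each control period).
- read_camera(name): name is "scene" or "top" or "wrist"; returns (picture, depth): 400x640x3 uint8, blue, green, red; 400x640 float32, m along the optical axis (not along the pixel's ray), 0 where there is no reading.
- calibration(name): a dict with "intrinsics" (3x3 intrinsics, pixels), "k1" (the pictures are not rectified: a ray, as slopes to the right and down, at radius r is drawn at 1 + k1 r^2 times it, then the intrinsics apply), "world_to_cam" (4x4, takes a point from world to camera coordinates). Camera axes: x right, y up, looking along -z (the intrinsics and any distortion apply to the point x, -y, -z); pixel columns grow to the right and rows downward; lengths in m; the calibration is good to about 2 mm. A picture is of the moment at which its call begins: read the wrist's pose just before it. calibration takes no time and is no camera call; for the wrist camera it gives the pose at the moment of the call.
- finish_job(): hands the job in; it is judged then, once.
The state is a dict: "time": time; "q": joint angles; "joint_vel": joint speeds; "joint_torque": joint torques, N m; "tool_pos": TCP position; "tcp_rot": TCP orientation; "wrist_force": force on the tool from outside, world axes, zero at the start; "torque": the same for the moment, N m; "width": opening from 0.0 (shut) to 1.0 (fully open); "grip_force": force on a finger pad.
Only numpy, scipy, OpenCV 4.12 (cv2) and the standard library are available. Lean on these libraries where they do the work, as an engineer would, in place of code of your own. Each camera call takes 0.05 s, during which the arm holds its last target. There are 200 camera calls.

## Working session

There is one attempt and no reset: what is moved stays moved. The work goes in short steps, Python scripts to look and compute and a tool call to move; the robot and the scene stay as the last step left them, time stands still between calls to the robot, and variables do not carry over. Pictures are saved under pics/ and viewed, at most 10 in all, crops included, and the job is handed in when it is done.

Besides the shell and the picture viewer there is one more tool, called after "Call:" as name([rows], argument=value, ...), one row to a line, values as JSON. step_arm: Moves the arm, as the interface text tells. Its arguments: {"type":"object","properties":{"commands":{"type":"array","items":{"type":"object","properties":{"fingers":{"type":"number"},"dx":{"type":"number"},"dy":{"type":"number"},"dz":{"type":"number"},"roll":{"type":"number"}}}},"squeeze":{"type":"number"}},"required":["commands"]}

```bash
mkdir -p pics; cat > h.py <<'E'
import numpy as np, cv2
from workcell import *
def world(cal,depth,u,v,d=None):
    K=np.array(cal["intrinsics"]);k=cal["k1"];T=np.linalg.inv(np.array(cal["world_to_cam"]))
    u=np.asarray(u,float);v=np.asarray(v,float)
    xd=(u-K[0,2])/K[0,0];yd=(v-K[1,2])/K[1,1];x,y=xd.copy(),yd.copy()
    for _ in range(10):
        s=1+k*(x*x+y*y);x,y=xd/s,yd/s
    if d is None:d=depth[v.astype(int),u.astype(int)]
    P=np.stack([x*d,-y*d,-d,np.ones_like(d*x)],-1)
    return (P@T.T)[...,:3]
def cloud(name):
    cal=calibration(name);im,dep=read_camera(name)
    v,u=np.mgrid[:400,:640]
    return im,dep,world(cal,dep,u,v)
E
python3 - <<'E'
from h import *
for n in("top","scene"):
    im,d,P=cloud(n);cv2.imwrite(f"pics/{n}0.png",im);np.savez(f"{n}0.npz",im=im,d=d,P=P)
print(read_state())
E
```

```text
{'time': 0.1, 'q': array([-1.23989138e+00,  2.64680562e-01,  1.60521099e+00, -3.42981739e-06,
        1.27371131e+00, -3.68895349e-02]), 'joint_vel': array([ 0.00113295, -0.00173424, -0.00401467, -0.0001597 ,  0.00081579,
       -0.00060877]), 'joint_torque': array([-1.65775327e-04, -5.16708791e+01, -3.68589342e+01, -3.00169609e-05,
        6.29677379e-03, -1.22797755e-05]), 'tool_pos': array([ 0.24249456, -0.62924185,  0.23009896]), 'tcp_rot': array([-3.08666585e+00, -5.74117438e-01,  4.67323675e-04]), 'wrist_force': array([ 1.1728799 , -0.99166506,  0.16608598]), 'torque': array([-0.03175721, -0.03295787, -0.06866644]), 'grip_force': 0.0, 'width': 0.99883719795615}
```

View pics/top0.png

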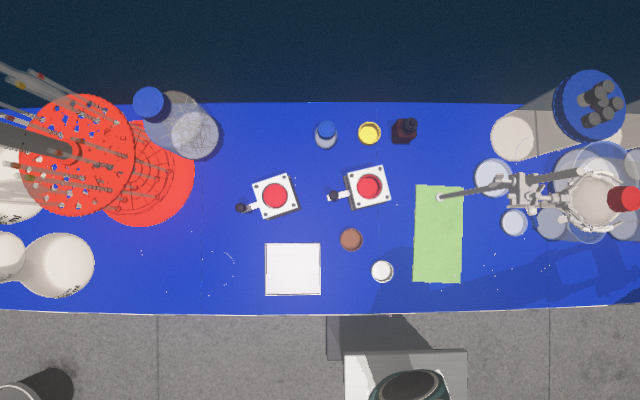

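View pics/scene0.png

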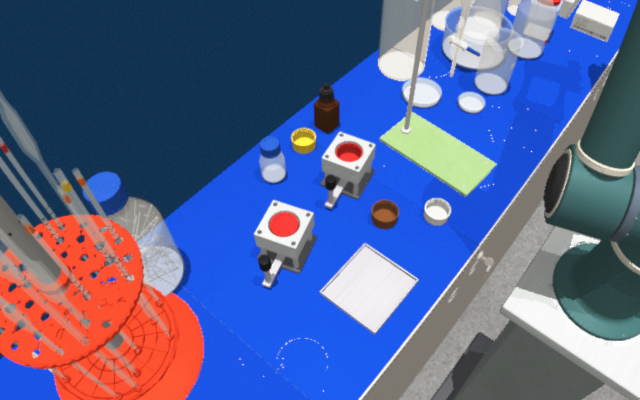

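Scene view: there are two fixtures, one at (284,223) with a flat red disc flush with its top, and one at (349,152) that looks hollow. The brown cap at (385,213) and the yellow one at (303,139) are look-alikes. The tray is at (370,287). In the top view the fixtures are at (275,195) and (369,187), and the tray at (293,269). I'll confirm with depth and a crop.

```bash
python3 - <<'E'
from h import *
t=np.load("top0.npz");im,P=t["im"],t["P"]
s=np.load("scene0.npz")
a=cv2.resize(im[150:230,225:405],None,fx=4,fy=4,interpolation=2);b=cv2.resize(s["im"][120:280,245:395],None,fx=2,fy=2)
c=np.zeros((640,720,3),np.uint8)[:600];c[:320]=a;b=cv2.resize(b,(262,280));c[320:,:262]=b;cv2.imwrite("pics/crop.png",c)
def fix(name,P,im,c,k):
    u,v=c
    z=P[v,u,2];print(name,"centre",P[v,u].round(4))
    yy,xx=np.mgrid[:400,:640];near=(abs(xx-u)<45)&(abs(yy-v)<45)
    I=im.astype(int);red=near&(I[...,2]>120)&(I[...,1]<80)&(I[...,0]<90)
    print(" red n",red.sum(),"z pct",np.percentile(P[red][:,2],[2,10,25,50,75,90,98]).round(4),"xy",P[red][:,:2].mean(0).round(4), P[red][:,:2].min(0).round(3),P[red][:,:2].max(0).round(3))
    blk=near&(P[...,2]>.086)&(P[...,2]<.095)&~red&(np.hypot(xx-u,yy-v)<32)
    pts=P[blk][:,:2].astype(np.float32);r=cv2.minAreaRect(pts);print(" block",r)
    u,v=k;w=near|((abs(xx-u)<10)&(abs(yy-v)<10));dark=((abs(xx-u)<9)&(abs(yy-v)<9))&(I.max(-1)<70)&(P[...,2]>.03)
    print(" knob n",dark.sum(),P[dark].mean(0).round(4),P[dark].max(0).round(4),P[dark].min(0).round(4))
fix("A",P,im,(275,195),(241,208));fix("B",P,im,(369,187),(333,196))
S=s["P"];fix("A sc",S,s["im"],(284,223),(265,263));fix("B sc",S,s["im"],(349,152),(331,183))
yy,xx=np.mgrid[:400,:640]
m=(xx>255)&(xx<330)&(yy>235)&(yy<302)&(im.min(-1)>140);r=cv2.minAreaRect(P[m][:,:2].astype(np.float32));print("tray",r,np.median(P[m][:,2]))
# obstacles above 95 mm
m=(P[...,2]>.1)&(P[...,2]<.5)&(abs(P[...,0]-.6)<.35)&(abs(P[...,1])<.7);print([(round(x,2),round(y,2),round(z,2)) for x,y,z in P[m][::60]])
E
```

```text
A centre [0.5479 0.322  0.0849]
 red n 1 z pct [0.0862 0.0862 0.0862 0.0862 0.0862 0.0862 0.0862] xy [0.5201 0.3195] [0.52 0.32] [0.52 0.32]
 block ((0.5458928346633911, 0.32297104597091675), (0.08376161009073257, 0.08386518806219101), 18.303237915039062)<stdin>:15: RuntimeWarning: Mean of empty slice.
  ret = um.true_divide(
Traceback (most recent call last):
ValueError: zero-size array to reduction operation maximum which has no identity
```

View pics/crop.png

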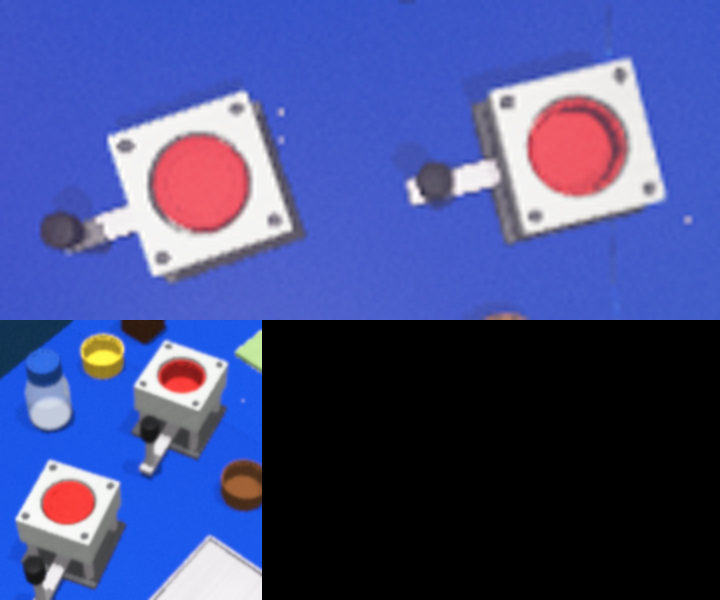

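The crop settles it. The fixture at top (369,187), scene (349,152) holds the hollow red cap, with its knob at top (334,195). The left one, at top (275,195), is closed with a flat top and stays untouched. Next, its coordinates.

```bash
python3 - <<'E'
from h import *
yy,xx=np.mgrid[:400,:640]
for f,C in(("top",((275,195,241,208),(369,187,334,195))),("scene",((284,223,265,262),(349,152,331,183)))):
    t=np.load(f+"0.npz");im,P=t["im"].astype(int),t["P"]
    for u,v,ku,kv in C:
        n=np.hypot(xx-u,yy-v)<34
        red=n&(im[...,2]-im[...,1]>60)&(im[...,2]-im[...,0]>60)
        blk=n&(abs(P[...,2]-.09)<.004)&~red
        print(f,(u,v),"red z",np.percentile(P[red][:,2],[5,50,95]).round(4),"block",np.round(cv2.minAreaRect(P[blk][:,:2].astype(np.float32))[0],4),[round(q,3) for q in cv2.minAreaRect(P[blk][:,:2].astype(np.float32))[1]],round(cv2.minAreaRect(P[blk][:,:2].astype(np.float32))[2],1))
        k=(np.hypot(xx-ku,yy-kv)<10)&(abs(P[...,2]-.094)<(.004 if f=="top" else .02))&(im.max(-1)<130)
        print("  knob",k.sum(),P[k].mean(0).round(4),P[k].min(0).round(4),P[k].max(0).round(4))
t=np.load("top0.npz");im,P=t["im"],t["P"]
m=(xx>255)&(xx<330)&(yy>235)&(yy<302)&(im.min(-1)>140);print("tray",cv2.minAreaRect(P[m][:,:2].astype(np.float32)),np.median(P[m][:,2]))
H=((P[...,2]>.06)&(P[...,2]<.6)&(abs(P[...,0]-.6)<.4)&(abs(P[...,1])<.75)).astype(np.uint8)
n,l,st,c=cv2.connectedComponentsWithStats(H)
for i in range(1,n):
    if st[i,4]>20:q=P[l==i];print("obst",c[i].round(),q.min(0).round(2),q.max(0).round(2))
E
```

```text
top (275, 195) red z [0.0838 0.0867 0.0894] block [0.5406 0.3389] [0.084, 0.117] 18.3
  knob 59 [0.5199 0.4033 0.0928] [0.5111 0.3944 0.0905] [0.5295 0.4132 0.0969]
top (369, 187) red z [0.0551 0.0581 0.0859] block [0.5622 0.1221] [0.084, 0.123] 13.1
  knob 61 [0.5468 0.1869 0.0932] [0.5374 0.1789 0.0902] [0.5561 0.1952 0.0958]
scene (284, 223) red z [0.0843 0.0873 0.0897] block [0.5465 0.3242] [0.086, 0.087] 18.6
  knob 159 [0.5165 0.4071 0.0893] [0.5077 0.3954 0.0744] [0.5291 0.4162 0.0989]
scene (349, 152) red z [0.0551 0.0676 0.0852] block [0.5609 0.1286] [0.085, 0.134] 13.0
  knob 122 [0.5447 0.192  0.0884] [0.5351 0.1796 0.0742] [0.5576 0.2009 0.0954]
tray ((0.39692631363868713, 0.286298543214798), (0.13803812861442566, 0.1885850876569748), 89.98960876464844) 0.0025052984996460914
obst [326.  88.] [ 0.42 -0.63  0.06] [0.8  0.75 0.55]
obst [406. 128.] [ 0.68 -0.01  0.06] [0.73 0.03 0.13]
obst [326. 132.] [0.67 0.18 0.06] [0.72 0.23 0.11]
obst [369. 186.] [0.52 0.05 0.06] [0.62 0.15 0.09]
obst [275. 196.] [0.49 0.27 0.06] [0.6  0.38 0.09]
obst [334. 195.] [0.54 0.18 0.07] [0.56 0.2  0.1 ]
obst [240. 207.] [0.51 0.39 0.07] [0.53 0.41 0.1 ]
obst [424. 376.] [0.2  0.02 0.24] [0.2  0.04 0.27]
```

```bash
python3 - <<'E'
from h import *
Q=np.concatenate([np.load(f+"0.npz")["P"].reshape(-1,3) for f in("top","scene")])
k=(Q[:,2]>.06)&(Q[:,2]<.6)&(Q[:,0]>.1)&(Q[:,0]<.85)&(Q[:,1]>-.8)&(Q[:,1]<.4);Q=Q[k]
g={}
for x,y,z in Q:
    g.setdefault((int(x//.05),int(y//.05)),[]).append(z)
for i in range(2,17):print("%.2f"%(i*.05),' '.join("%4s"%(int(np.max(g[i,j])*1000) if (i,j) in g and len(g[i,j])>2 else '.') for j in range(-16,8)))
t=np.load("top0.npz");im,P=t["im"],t["P"]
m=(im.min(-1)>140).astype(np.uint8);n,l,st,c=cv2.connectedComponentsWithStats(m)
i=l[269,293];q=P[l==i];print("tray",st[i],q.min(0).round(3),q.max(0).round(3),cv2.minAreaRect(q[:,:2].astype(np.float32)),np.median(q[:,2]))
E
```

```text
0.10    .    .    .    .    .    .    .    .    .    .    .    .    .    .    .    .  462  415  301    .    .    .    .    .
0.15    .    .    .    .    .    .    .    .    .    .    .    .    .    .    .  542  536  412  304    .    .    .    .    .
0.20    .    .    .    .    .    .    .    .    .    .    .    .    .    .    .    .  272    .    .    .    .    .    .    .
0.25    .    .    .    .    .    .    .    .    .    .    .    .    .    .    .    .    .    .    .    .    .    .    .    .
0.30    .    .    .    .    .    .    .    .    .    .    .    .    .    .    .    .    .    .    .    .    .    .    .    .
0.35    .    .    .    .    .    .    .    .    .    .    .    .    .    .    .    .    .    .    .    .    .    .    .    .
0.40    .  130  133  177  180    .    .  152  152  151    .    .    .    .    .    .    .    .    .    .    .    .    .    .
0.45    .  127  134    .  181  138    .  152  149  151    .  464  461  391    .    .    .    .    .    .    .    .   92   91
0.50    .    .    .    .  164   96  208  192  152  147    .  467  466  415  522  401    .   94   93 
[... 276 characters left out ...]
.65    .    .    .    .  131  178   96   97  308  333  354  309    .    .    .  116  118    .    .  107  107    .    .    .
0.70    .    .    .    .    .  184    .    .  309  335  354  308    .    .    .  118  133    .    .  108  108    .    .    .
0.75    .    .    .   98  147  200  252  302  357  415  466  486  480  471  466  459  456  452  449  448  446  447  468  494
0.80    .    .    .   76  134  190  250  304  359  408  466  482  477  467  461  457  452  448  447  445  444  444  465  489
tray [ 265  243   56   53 2919] [ 0.303  0.217 -0.004] [0.491 0.355 0.931] ((0.39692631363868713, 0.286298543214798), (0.13803812861442566, 0.1885850876569748), 89.98960876464844) 0.0025052984996460914
```

Call:
step_arm([
  {"dx": 0.0229, "dy": -0.0552, "roll": -10, "fingers": -1},
  {"dx": 0.0458, "dy": -0.1104, "roll": -20, "fingers": -1},
  {"dx": 0.0687, "dy": -0.1656, "roll": -30, "fingers": -1},
  {"dx": 0.0916, "dy": -0.2208, "roll": -40, "fingers": -1},
  {"dx": 0.1145, "dy": -0.276, "roll": -50, "fingers": -1},
  {"dx": 0.1793, "dy": -0.319, "roll": -60, "fingers": -1},
  {"dx": 0.244, "dy": -0.362, "roll": -70, "fingers": -1},
  {"dx": 0.309, "dy": -0.405, "roll": -82, "fingers": -1},
])

```text
invalid input
```

Call:
step_arm([
  {"fingers": -1, "dx": 0.0229, "dy": -0.0552, "dz": 0, "roll": -10},
  {"fingers": -1, "dx": 0.0458, "dy": -0.1104, "dz": 0, "roll": -20},
  {"fingers": -1, "dx": 0.0687, "dy": -0.1656, "dz": 0, "roll": -30},
  {"fingers": -1, "dx": 0.0916, "dy": -0.2208, "dz": 0, "roll": -40},
  {"fingers": -1, "dx": 0.1145, "dy": -0.276, "dz": 0, "roll": -50},
  {"fingers": -1, "dx": 0.1793, "dy": -0.319, "dz": 0, "roll": -60},
  {"fingers": -1, "dx": 0.244, "dy": -0.362, "dz": 0, "roll": -70},
  {"fingers": -1, "dx": 0.309, "dy": -0.405, "dz": 0, "roll": -82},
])

```text
time: 1.1
tool_pos: [0.3593, -0.1765, 0.2313]
tcp_rot: [1.974, 2.443, 0.0]
wrist_force: [1.2, -0.5, 0.4]
width: 0.997
grip_force: 0.0
```

Call:
step_arm([
  {"fingers": -1, "dx": 0.057, "dy": 0.022, "dz": 0, "roll": 0},
  {"fingers": -1, "dx": 0.114, "dy": 0.044, "dz": 0, "roll": 0},
  {"fingers": -1, "dx": 0.17, "dy": 0.066, "dz": 0, "roll": 0},
  {"fingers": -1, "dx": 0.227, "dy": 0.088, "dz": 0, "roll": 0},
  {"fingers": -1, "dx": 0.25, "dy": 0.145, "dz": 0, "roll": 0},
  {"fingers": -1, "dx": 0.27, "dy": 0.2, "dz": 0, "roll": 0},
  {"fingers": -1, "dx": 0.283, "dy": 0.2315, "dz": 0, "roll": 0},
  {"fingers": -1, "dx": 0.283, "dy": 0.2315, "dz": 0, "roll": 0},
])

```text
time: 2.1
tool_pos: [0.5286, 0.1475, 0.2303]
tcp_rot: [-1.978, -2.439, 0.001]
wrist_force: [-1.1, -0.5, -0.1]
width: 1.001
grip_force: 0.0
```

```bash
python3 - <<'E'
from h import *
s=read_state();print(s["time"],s["tool_pos"],s["tcp_rot"])
im,d,P=cloud("wrist");cv2.imwrite("pics/w1.png",im);np.savez("w1.npz",im=im,P=P)
print(P[::80,::100].round(3).tolist())
E
```

```text
2.1 [0.52857965 0.14746361 0.23031931] [-1.97838250e+00 -2.43926125e+00  1.39729920e-03]
[[[-0.736, 0.356, -0.898], [0.261, 0.281, 0.0], [0.369, 0.3, 0.003], [0.472, 0.321, 0.001], [0.561, 0.315, 0.087], [0.679, 0.367, 0.001], [0.787, 0.394, 0.001]], [[-0.752, 0.063, -0.898], [0.263, 0.198, 0.0], [0.38, 0.22, 0.01], [0.487, 0.243, 0.001], [0.597, 0.266, -0.0], [0.707, 0.291, 0.001], [0.801, 0.311, 0.027]], [[0.134, 0.078, -0.001], [0.264, 0.104, 0.001], [0.386, 0.13, 0.002], [0.504, 0.154, 0.001], [0.621, 0.179, 0.001], [0.681, 0.209, 0.099], [0.8, 0.23, 0.07]], [[0.123, -0.036, -0.0], [0.264, -0.005, 0.001], [0.396, 0.024, 0.001], [0.524, 0.051, 0.001], [0.651, 0.078, 0.0], [0.781, 0.105, 0.001], [0.8, 0.159, 0.109]], [[-0.878, -1.135, -0.9], [0.461, 0.147, 0.295], [0.487, 0.142, 0.28], [0.546, -0.058, 0.018], [0.687, -0.042, 0.001], [0.587, 0.168, 0.286], [0.801, 0.094, 0.144]]]
```

View pics/w1.png

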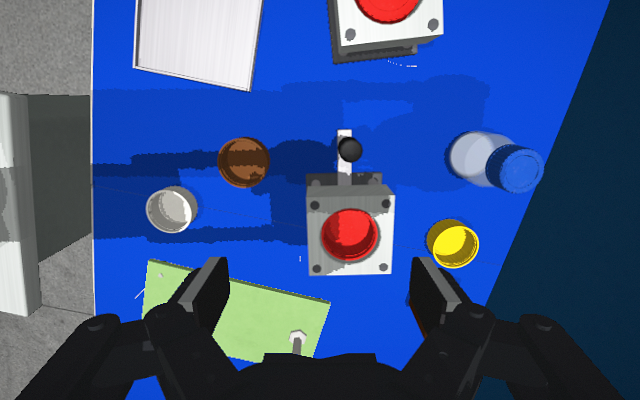

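The wrist view shows the open cup at (349,235), its knob at (349,149), part of the tray at (200,45), and the open fingers at the bottom.

```bash
python3 - <<'E'
from h import *
t=np.load("w1.npz");im,P=t["im"].astype(int),t["P"];yy,xx=np.mgrid[:400,:640]
k=(np.hypot(xx-349,yy-149)<18)&(abs(P[...,2]-.094)<.003);q=P[k];print("knob",k.sum(),np.round(cv2.minEnclosingCircle(q[:,:2].astype(np.float32))[0],4),cv2.minEnclosingCircle(q[:,:2].astype(np.float32))[1],q.mean(0).round(4))
b=(abs(xx-350)<55)&(abs(yy-228)<60)&(abs(P[...,2]-.09)<.002);r=cv2.minAreaRect(P[b][:,:2].astype(np.float32));print("block",r)
red=(im[...,2]-im[...,1]>60)&(im[...,2]-im[...,0]>60)&(np.hypot(xx-349,yy-235)<40)&(P[...,2]>.08);c=cv2.minEnclosingCircle(P[red][:,:2].astype(np.float32));print("rim",c,np.median(P[red][:,2]))
w=(xx>125)&(xx<270)&(yy<100)&(P[...,2]>.0065)&(P[...,2]<.013);print("tray rim",P[w].min(0).round(4),P[w].max(0).round(4))
f=(yy>245)&(P[...,2]>.15)&(P[...,2]<.4);print("tip zmin",np.percentile(P[f][:,2],[.2,1,5]).round(4),"tcp",.2303)
t=np.load("top0.npz");P=t["P"];w=(xx>255)&(xx<330)&(yy>235)&(yy<302)&(P[...,2]>.0065)&(P[...,2]<.02)
print("tray top",w.sum(),np.percentile(P[w],[1,99],axis=0).round(4).tolist())
for a in((293,269),(266,269),(320,269),(293,244),(293,294)):print(a,P[a[1],a[0]].round(4))
E
```

```text
knob 441 [0.5496 0.1891] 0.010914885438978672 [0.5493 0.1896 0.0937]
block ((0.5692920088768005, 0.10644565522670746), (0.08425011485815048, 0.0850856825709343), 13.393386840820312)
rim ((0.5468280911445618, 0.15079887211322784), 0.07950784265995026) 0.08532221405754009
tray rim [0.304  0.2187 0.0065] [0.4353 0.3109 0.0125]
tip zmin [0.1507 0.1536 0.1709] tcp 0.2303
tray top 260 [[0.3029, 0.2173, 0.0066], [0.4345, 0.3551, 0.0127]]
(293, 269) [0.3671 0.2853 0.0045]
(266, 269) [ 0.3667  0.3537 -0.001 ]
(320, 269) [0.3672 0.2176 0.0088]
(293, 244) [ 0.4293  0.2853 -0.0006]
(293, 294) [0.3054 0.2854 0.0076]
```

Call:
step_arm([
  {"fingers": -1, "dx": 0.001, "dy": 0.002, "dz": 0.0, "roll": 0},
  {"fingers": -1, "dx": 0.001, "dy": 0.002, "dz": 0.05, "roll": 0},
  {"fingers": -1, "dx": 0.001, "dy": 0.002, "dz": 0.1, "roll": 0},
  {"fingers": -1, "dx": 0.001, "dy": 0.002, "dz": 0.1, "roll": 0},
  {"fingers": -1, "dx": 0.001, "dy": 0.002, "dz": 0.1, "roll": 0},
])

```text
time: 2.78
tool_pos: [0.5299, 0.1474, 0.1331]
tcp_rot: [1.981, 2.437, 0.003]
wrist_force: [-0.4, 0.3, -0.2]
width: 1.0
grip_force: 0.0
```

```bash
python3 - <<'E'
from h import *
s=read_state();print(s["time"],s["tool_pos"],s["tcp_rot"])
im,d,P=cloud("wrist");cv2.imwrite("pics/w2.png",im);np.savez("w2.npz",im=im,P=P)
im=im.astype(int)
yy,xx=np.mgrid[:400,:640]
k=(np.hypot(P[...,0]-.549,P[...,1]-.189)<.02)&(abs(P[...,2]-.094)<.003);q=P[k];c=cv2.minEnclosingCircle(q[:,:2].astype(np.float32));print("knob",k.sum(),c,q.mean(0).round(4))
k=(np.hypot(P[...,0]-.568,P[...,1]-.105)<.03)&(P[...,2]>.083)&(im[...,2]-im[...,1]>60);q=P[k];print("rim",k.sum(),len(q) and cv2.minEnclosingCircle(q[:,:2].astype(np.float32)))
E
```

```text
2.775 [0.52992032 0.14738185 0.13313128] [1.98081524 2.43676045 0.00262418]
knob 963 ((0.5493516325950623, 0.18906168639659882), 0.011005276814103127) [0.5491 0.1897 0.0937]
rim 899 ((0.5690624117851257, 0.10516273230314255), 0.029475588351488113)
```

View pics/w2.png

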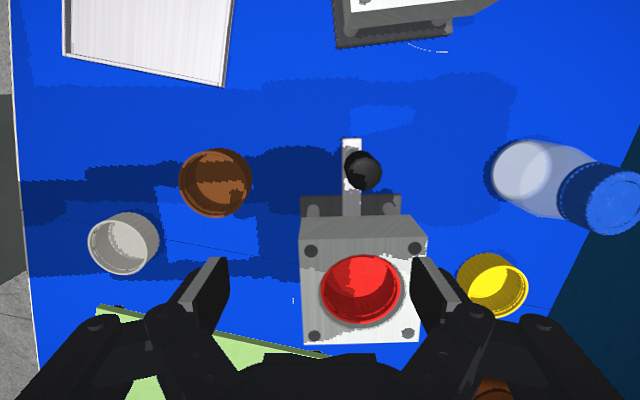

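Knob found at (0.549, 0.189, top 0.094), 85 mm from the cap at (0.569, 0.105), which agrees with the given sizes. Now I'll go over the knob, then down and grip.

Call:
step_arm([
  {"fingers": -1, "dx": 0.036, "dy": 0.0265, "dz": 0.0, "roll": -1.5},
  {"fingers": -1, "dx": 0.036, "dy": 0.0265, "dz": 0.0, "roll": -1.5},
  {"fingers": -1, "dx": 0.036, "dy": 0.0265, "dz": 0.035, "roll": -1.5},
  {"fingers": -1, "dx": 0.036, "dy": 0.0265, "dz": 0.07, "roll": -1.5},
  {"fingers": -1, "dx": 0.036, "dy": 0.0265, "dz": 0.07, "roll": -1.5},
  {"fingers": -1, "dx": 0.036, "dy": 0.0265, "dz": 0.07, "roll": -1.5},
])

```text
time: 3.58
tool_pos: [0.5492, 0.1883, 0.0635]
tcp_rot: [1.948, 2.462, 0.004]
wrist_force: [0.1, 0.4, 1.4]
width: 1.002
grip_force: 0.0
```

Call:
step_arm([
  {"fingers": 1, "dx": 0, "dy": 0, "dz": 0, "roll": 0},
  {"fingers": 1, "dx": 0, "dy": 0, "dz": 0, "roll": 0},
  {"fingers": 1, "dx": 0, "dy": 0, "dz": 0, "roll": 0},
  {"fingers": 1, "dx": 0, "dy": 0, "dz": 0, "roll": 0},
  {"fingers": 1, "dx": 0, "dy": 0, "dz": 0, "roll": 0},
  {"fingers": 1, "dx": 0, "dy": 0, "dz": 0, "roll": 0},
  {"fingers": 1, "dx": 0, "dy": 0, "dz": 0, "roll": 0},
  {"fingers": 1, "dx": 0, "dy": 0, "dz": 0, "roll": 0},
], squeeze=60)

```text
time: 4.58
tool_pos: [0.5487, 0.1885, 0.062]
tcp_rot: [1.948, 2.463, 0.002]
wrist_force: [3.2, 0.8, 5.2]
width: 0.239
grip_force: 58.9
```

Call:
step_arm([
  {"fingers": 1, "dx": 0, "dy": 0, "dz": -0.007, "roll": 0},
  {"fingers": 1, "dx": 0, "dy": 0, "dz": -0.014, "roll": 0},
  {"fingers": 1, "dx": 0, "dy": 0, "dz": -0.021, "roll": 0},
  {"fingers": 1, "dx": 0, "dy": 0, "dz": -0.027, "roll": 0},
  {"fingers": 1, "dx": 0, "dy": 0, "dz": -0.029, "roll": 0},
  {"fingers": 1, "dx": 0, "dy": 0, "dz": -0.029, "roll": 0},
  {"fingers": 1, "dx": 0, "dy": 0, "dz": -0.029, "roll": 0},
])

```text
time: 5.45
tool_pos: [0.5486, 0.1884, 0.0896]
tcp_rot: [1.948, 2.463, 0.002]
wrist_force: [6.2, 1.7, -2.9]
width: 0.238
grip_force: 58.9
```

```bash
python3 - <<'E'
from h import *
im,d,P=cloud("top");im=im.astype(int)
k=(np.hypot(P[...,0]-.568,P[...,1]-.105)<.05)&(im[...,2]-im[...,1]>60)&(im[...,2]-im[...,0]>60)
print(k.sum(),np.percentile(P[k][:,2],[5,50,98]),P[k].mean(0))
E
```

```text
Traceback (most recent call last):
IndexError: index -1 is out of bounds for axis 0 with size 0
```

Call:
step_arm([
  {"fingers": -1, "dx": 0, "dy": 0, "dz": -0.029, "roll": 0},
  {"fingers": -1, "dx": 0, "dy": 0, "dz": 0, "roll": 0},
  {"fingers": -1, "dx": 0, "dy": 0, "dz": 0, "roll": 0},
  {"fingers": -1, "dx": 0, "dy": 0, "dz": 0, "roll": 0},
  {"fingers": -1, "dx": 0, "dy": 0, "dz": 0, "roll": 0},
])

```text
time: 6.12
tool_pos: [0.5478, 0.1882, 0.0906]
tcp_rot: [-1.949, -2.464, 0.0]
wrist_force: [0.1, 0.2, 0.1]
width: 0.997
grip_force: 0.0
```

Call:
step_arm([
  {"fingers": -1, "dx": 0, "dy": 0, "dz": -0.04, "roll": 0},
  {"fingers": -1, "dx": 0, "dy": 0, "dz": -0.08, "roll": 0},
  {"fingers": -1, "dx": 0, "dy": 0, "dz": -0.08, "roll": 0},
  {"fingers": -1, "dx": 0, "dy": 0, "dz": -0.08, "roll": 0},
])

```text
time: 6.62
tool_pos: [0.5477, 0.1882, 0.1706]
tcp_rot: [1.949, 2.464, 0.001]
wrist_force: [0.5, 0.4, -0.3]
width: 1.002
grip_force: 0.0
```

```bash
python3 - <<'E'
from h import *
s=read_state();print(s["time"],s["tool_pos"],s["tcp_rot"])
im,d,P=cloud("wrist");cv2.imwrite("pics/w3.png",im);im=im.astype(int)
k=(np.hypot(P[...,0]-.549,P[...,1]-.189)<.02)&(P[...,2]>.085)&(P[...,2]<.13)&(im.max(-1)<90);print("knob",k.sum(),P[k].mean(0),np.percentile(P[k][:,2],[5,50,95]))
k=(np.hypot(P[...,0]-.568,P[...,1]-.105)<.045)&(P[...,2]>.109)&(P[...,2]<.12)&(im[...,2]-im[...,1]>60);q=P[k];print("rim",k.sum(),np.percentile(q[:,2],[5,50,95]),cv2.minEnclosingCircle(q[:,:2].astype(np.float32)))
E
```

```text
6.625 [0.54772827 0.18819434 0.17056469] [1.94872707e+00 2.46379663e+00 5.70476276e-04]
knob 1041 [0.54874248 0.19213089 0.11821998] [0.10184869 0.12146501 0.12281035]
rim 1002 [0.10949256 0.11249904 0.11394849] ((0.5680946111679077, 0.10644682496786118), 0.02885175496339798)
```

View pics/w3.png

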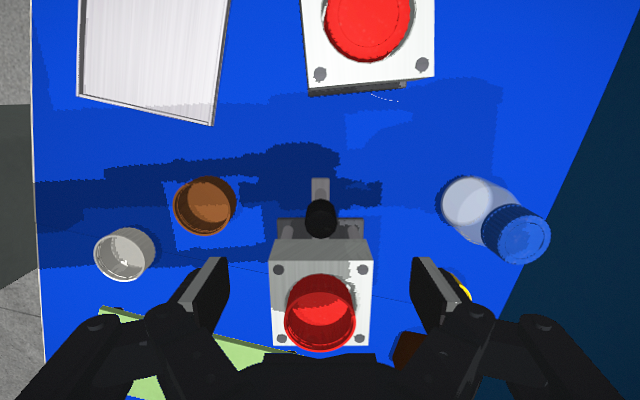

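The picture shows the knob raised at (320,218), top 0.122, and the red cup standing above its block at (320,312) with the rim at 0.114. Next: over to the cap, down, and grip.

Call:
step_arm([
  {"fingers": -1, "dx": -0.045, "dy": 0.001, "dz": 0, "roll": 0},
  {"fingers": -1, "dx": -0.085, "dy": 0.001, "dz": 0, "roll": 0},
  {"fingers": -1, "dx": -0.085, "dy": 0.001, "dz": 0, "roll": 0},
  {"fingers": -1, "dx": -0.085, "dy": 0.001, "dz": 0.04, "roll": 0},
  {"fingers": -1, "dx": -0.085, "dy": 0.001, "dz": 0.077, "roll": 0},
  {"fingers": -1, "dx": -0.085, "dy": 0.001, "dz": 0.077, "roll": 0},
  {"fingers": -1, "dx": -0.085, "dy": 0.001, "dz": 0.077, "roll": 0},
])

```text
time: 7.55
tool_pos: [0.5685, 0.1064, 0.0937]
tcp_rot: [-1.948, -2.464, -0.0]
wrist_force: [0.0, -0.2, 0.5]
width: 1.0
grip_force: 0.0
```

Call:
step_arm([
  {"fingers": 0.2, "dx": 0, "dy": 0, "dz": 0, "roll": 0},
  {"fingers": 0.6, "dx": 0, "dy": 0, "dz": 0, "roll": 0},
  {"fingers": 0.6, "dx": 0, "dy": 0, "dz": 0, "roll": 0},
  {"fingers": 0.6, "dx": 0, "dy": 0, "dz": 0, "roll": 0},
  {"fingers": 0.6, "dx": 0, "dy": 0, "dz": 0, "roll": 0},
  {"fingers": 0.6, "dx": 0, "dy": 0, "dz": 0, "roll": 0},
], squeeze=25)

```text
time: 8.3
tool_pos: [0.5689, 0.1058, 0.0937]
tcp_rot: [1.948, 2.463, 0.001]
wrist_force: [1.8, 1.1, 2.0]
width: 0.637
grip_force: 26.5
```

Call:
step_arm([
  {"fingers": 0.6, "dx": 0, "dy": 0, "dz": -0.03, "roll": 0},
  {"fingers": 0.6, "dx": 0, "dy": 0, "dz": -0.08, "roll": 0},
  {"fingers": 0.6, "dx": 0.03, "dy": -0.02, "dz": -0.08, "roll": 0},
  {"fingers": 0.6, "dx": 0.07, "dy": -0.05, "dz": -0.08, "roll": 0},
  {"fingers": 0.6, "dx": 0.11, "dy": -0.077, "dz": -0.08, "roll": 0},
  {"fingers": 0.6, "dx": 0.15, "dy": -0.105, "dz": -0.08, "roll": 0},
  {"fingers": 0.6, "dx": 0.19, "dy": -0.133, "dz": -0.08, "roll": 0},
  {"fingers": 0.6, "dx": 0.221, "dy": -0.153, "dz": -0.08, "roll": 0},
])

```text
time: 9.3
tool_pos: [0.3658, 0.2855, 0.172]
tcp_rot: [-1.948, -2.464, 0.005]
wrist_force: [-0.0, 0.4, -0.3]
width: 0.638
grip_force: 26.7
```

Call:
step_arm([
  {"fingers": 0.6, "dx": 0, "dy": 0, "dz": 0, "roll": 0},
  {"fingers": 0.6, "dx": 0, "dy": 0, "dz": 0, "roll": 0},
])

```text
time: 9.55
tool_pos: [0.3682, 0.2849, 0.1726]
tcp_rot: [1.948, 2.465, -0.003]
wrist_force: [0.8, -0.2, 0.0]
width: 0.634
grip_force: 26.7
```

```bash
python3 - <<'E'
from h import *
s=read_state();print(s["time"],s["tool_pos"],s["tcp_rot"],s["width"],s["grip_force"])
im,d,P=cloud("wrist");cv2.imwrite("pics/w4.png",im);im=im.astype(int)
x,y,z=s["tool_pos"]
k=(np.hypot(P[...,0]-x,P[...,1]-y)<.045)&(P[...,2]>.1)&(im[...,2]-im[...,1]>60)&(im[...,2]-im[...,0]>60);q=P[k]
print("cap",k.sum(),np.percentile(q[:,2],[1,50,99]))
r=q[q[:,2]>np.percentile(q[:,2],98)-.005];print(cv2.minEnclosingCircle(r[:,:2].astype(np.float32)))
A=np.c_[r[:,:2],np.ones(len(r))];print("rim slope",np.linalg.lstsq(A,r[:,2],rcond=None)[0])
E
```

```text
9.55 [0.36817176 0.2848863  0.17259463] [ 1.94797566  2.46459295 -0.00289857] 0.6342081820803512 26.658290773630142
cap 11628 [0.16107787 0.17012867 0.19103227]
((0.3695946931838989, 0.28575399518013), 0.028898777440190315)
rim slope [-0.00388879  0.01014316  0.18764064]
```

View pics/w4.png

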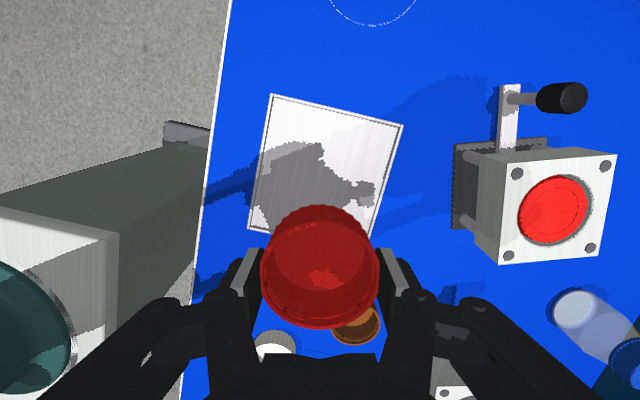

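Cap held level between the pads at (320,265), mouth up, over the tray at (320,165). Lowering.

Call:
step_arm([
  {"fingers": 0.6, "dx": 0, "dy": 0, "dz": 0.05, "roll": 0},
  {"fingers": 0.6, "dx": 0, "dy": 0, "dz": 0.1, "roll": 0},
  {"fingers": 0.6, "dx": 0, "dy": 0, "dz": 0.13, "roll": 0},
  {"fingers": 0.6, "dx": 0, "dy": 0, "dz": 0.145, "roll": 0},
  {"fingers": 0.6, "dx": 0, "dy": 0, "dz": 0.152, "roll": 0},
  {"fingers": 0.6, "dx": 0, "dy": 0, "dz": 0.156, "roll": 0},
  {"fingers": 0.6, "dx": 0, "dy": 0, "dz": 0.158, "roll": 0},
  {"fingers": 0.6, "dx": 0, "dy": 0, "dz": 0.158, "roll": 0},
])

```text
time: 10.6
tool_pos: [0.3691, 0.286, 0.016]
tcp_rot: [1.948, 2.464, 0.002]
wrist_force: [-0.6, 0.6, 0.2]
width: 0.634
grip_force: 26.7
```

Call:
step_arm([
  {"fingers": 0.6, "dx": 0, "dy": 0, "dz": 0.001, "roll": 0},
  {"fingers": 0.6, "dx": 0, "dy": 0, "dz": 0.002, "roll": 0},
  {"fingers": 0.6, "dx": 0, "dy": 0, "dz": 0.003, "roll": 0},
  {"fingers": 0.6, "dx": 0, "dy": 0, "dz": 0.003, "roll": 0},
])

```text
time: 11.1
tool_pos: [0.3692, 0.2861, 0.0153]
tcp_rot: [1.948, 2.464, 0.001]
wrist_force: [-7.1, -5.2, 22.8]
width: 0.633
grip_force: 28.5
```

Contact at TCP z 0.0153. I'll ease off, open and retreat.

Call:
step_arm([
  {"fingers": 0.6, "dx": 0, "dy": 0, "dz": -0.002, "roll": 0},
  {"fingers": 0.1, "dx": 0, "dy": 0, "dz": -0.002, "roll": 0},
  {"fingers": -0.4, "dx": 0, "dy": 0, "dz": -0.002, "roll": 0},
  {"fingers": -0.8, "dx": 0, "dy": 0, "dz": -0.002, "roll": 0},
  {"fingers": -0.8, "dx": 0, "dy": 0, "dz": -0.002, "roll": 0},
  {"fingers": -0.8, "dx": 0, "dy": 0, "dz": -0.002, "roll": 0},
])

```text
time: 11.85
tool_pos: [0.3684, 0.2854, 0.014]
tcp_rot: [-1.949, -2.464, 0.001]
wrist_force: [-0.3, 0.9, -0.3]
width: 0.903
grip_force: 0.0
```

Call:
step_arm([
  {"fingers": -0.8, "dx": 0, "dy": 0, "dz": -0.02, "roll": 0},
  {"fingers": -0.8, "dx": 0, "dy": 0, "dz": -0.06, "roll": 0},
  {"fingers": -0.8, "dx": 0, "dy": 0, "dz": -0.12, "roll": 0},
  {"fingers": -0.8, "dx": 0, "dy": 0, "dz": -0.15, "roll": 0},
  {"fingers": -0.8, "dx": 0, "dy": 0, "dz": -0.15, "roll": 0},
  {"fingers": -0.8, "dx": 0, "dy": 0, "dz": -0.15, "roll": 0},
])

```text
time: 12.6
tool_pos: [0.3679, 0.2851, 0.1633]
tcp_rot: [-1.949, -2.464, 0.002]
wrist_force: [-0.3, -0.8, -0.5]
width: 0.902
grip_force: 0.0
```

```bash
python3 - <<'E'
from h import *
s=read_state();print(s["time"],s["tool_pos"],s["wrist_force"],s["width"])
for n in("wrist","scene"):
    im,d,P=cloud(n);cv2.imwrite(f"pics/{n}5.png",im);im=im.astype(int)
    k=(np.hypot(P[...,0]-.3685,P[...,1]-.286)<.06)&(P[...,2]<.06)&(im[...,2]-im[...,1]>60)&(im[...,2]-im[...,0]>60);q=P[k]
    if len(q)<20:print(n,"no",len(q));continue
    print(n,k.sum(),np.percentile(q[:,2],[1,50,99]));r=q[q[:,2]>.029];print(len(r),cv2.minEnclosingCircle(r[:,:2].astype(np.float32)))
E
```

```text
12.6 [0.36788592 0.2850908  0.16328304] [-0.28144581 -0.82497934 -0.46133068] 0.9019586303304684
wrist 2986 [0.0035474  0.00574133 0.03408613]
597 ((0.37015464901924133, 0.2871209681034088), 0.028382226824760437)
scene 772 [0.00124045 0.00977063 0.03454235]
128 ((0.36760303378105164, 0.28713953495025635), 0.028395865112543106)
```

View pics/wrist5.png

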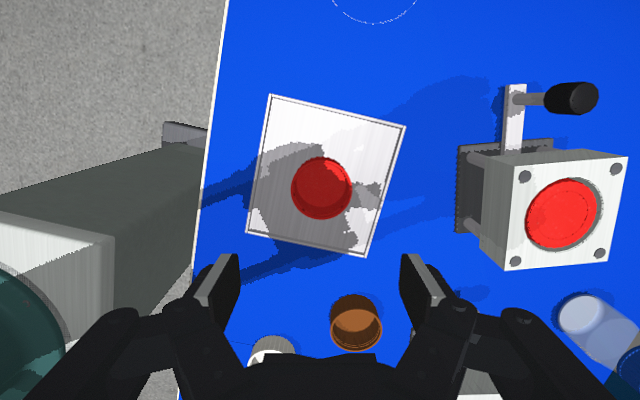

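The cap stands mouth up near the middle of the tray at (321,188), with its floor at 5 mm and its rim at 34 mm. The closed cap at (562,213) is undisturbed.

```bash
python3 -c "
from workcell import *
print(finish_job())"
```

```text
the job is handed in; nothing more can be done
None
```

I pulled the open cap's knob up about 28 mm, set the cap mouth up within about 2 mm of the tray's middle, left the closed cap where it was, and handed the job in at about 13 s; no verdict came back.

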